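# Find and press the concealed catch of the router bit case

## Robot

A 6-joint arm with a two-finger parallel gripper is mounted at the origin on the work surface. World frame = base frame: x ahead of the robot, y to its left, z up, the work surface at z = 0. Lengths are in m, angles in rad, forces in N, time in s.
With the tool pointing down it reaches from about 0.275 to 0.75 m from the base axis. Payload 10.2 kg.
Tool frame: the origin (TCP) lies at the very end of the fingers, on their centre line; the grasp point (between the pads) lies 19 mm behind it (r.hold_point_z is the distance from the TCP to the grasp point, in m); y points along the fingers, z is the direction in which the jaws open and shut, and the axes are right-handed (so a half turn about y gives the same grasp; the last joint's range is limited). The gripper opens to 85 mm and grips with 20 to 120 N. Pads are 22 mm wide; open, the fingers measure 114 mm over their backs; the gripper's body (76 mm by 85 mm) begins 54 mm behind the grasp point. The pads swing forward as they close: fully open they stand 13 mm farther back than shut.
Start: joints at [1.096, 0.313, 1.498, -0, 1.331, -0.223], TCP at [0.131, 0.508, 0.231] pointing down, gripper open.
Joint ranges: [-2.94, 2.94], [-0.97, 2.17], [0.19, 2.56], [-1.23, 4.37], [0.02, 3.11], [-2.88, 2.88]. Speed limits (rad/s): [2.39, 2.39, 3.01, 3.14, 3.14, 3.14].

## Interface

Orientations are given as a 3x3 rotation matrix whose columns are the frame's x, y, z axes.
In Python, from bench import r, kin, viewer, workorder, get_clock, get_q, get_joint_velocities, get_tau, get_tcp_pos, get_tool_rot, get_contact_force, get_torque, get_grip_width gives the robot as it stands. The module is installed in compiled form; this text tells all that it offers. Calls block until the motion is done:
- r.move_pose(position, orientation): joint-space move of the TCP to a pose.
- r.move_linear(position, rot=None, velocity=0.15, guard=None): straight line of the TCP; rot=None keeps the orientation; velocity is the mean speed in m/s. With guard (N) it stops when the force on the tool has changed by that much, and returns True; else False.
- r.move_joints(angles): joint-space move.
- r.command_gripper(opening, newtons=None): finger opening in m; newtons is the grip in N (None keeps the last); returns when the fingers have stopped.
- r.dwell(seconds).
- kin.inverse_kinematics(position, orientation): joint angles nearest the present ones, or None.
- viewer.grab_frame(name): name is "scene" or "top" or "wrist"; returns the picture (400x640x3 uint8, red, green, blue); there is no depth.
- viewer.get_calibration(name): a dict with "intrinsics" (3x3 intrinsics, pixels), "position" and "attitude" of the camera in the world; the wrist camera has in their place "T_tool_cam" (4x4, takes a point from camera to tool coordinates, whose origin is the TCP and whose axes are the tool frame's). Camera axes: x right, y down, z forward; pixel columns grow to the right and rows downward; lengths in m; the calibration is good to about 2 mm. A picture is of the moment at which its call begins: read the wrist's pose just before it. get_calibration takes no time and is no camera call.
A pose or a line that the arm cannot do raises r.PlanningError and nothing moves.
- workorder.close_job(): hands the job in, once; it reports no verdict.
Readings, each from a call of its own:
- get_clock(): time.
- get_q(): joint angles.
- get_joint_velocities(): joint speeds.
- get_tau(): joint torques, N m.
- get_tcp_pos(): TCP position.
- get_tool_rot(): TCP orientation.
- get_contact_force(): force on the tool from outside, world axes, zero at the start.
- get_torque(): the same for the moment, N m.
- get_grip_width(): finger opening in m.
Only numpy, scipy, OpenCV 4.12 (cv2) and the standard library are available. Lean on these libraries where they do the work, as an engineer would, in place of code of your own. Each camera call takes 0.05 s, during which the arm holds its last target.

## Task

The green router bit case is held shut by a concealed catch: one of the four look-alike round inlays in its front deck is a push button, the other three are solid. Feel across them with the fingertips until you find the one that gives, push it fully home so that the lid pops ajar, then take the hand away and leave the lid ajar. Pick nothing up, and leave the tools around the case where they lie.

Things in the scene. Friction and masses are not known exactly. Their poses are not given: they have to be found in the camera images.
- case: Green plastic router bit case, 210 (its x) by 320 (its y) by 60 mm high, screwed to the bench. Origin at the centre of its underside; its x points away from the robot, turned up to 17 degrees; z up. The 90 mm of its top nearest the robot (case x -105 to -15 mm) is a fixed flat deck, top face at z = 60 mm, with four dark green round inlays in a row at case x = -60 mm. The lid lies behind it.
- catch (a joint): Travel of the hidden catch button in m: 0 = up, 0.006 = fully home (face 7.5 mm below the deck). It is one of the four inlays, a different one each time; only touch shows which. It resists with about 4 N of friction, has no spring back and stays where it is left. It is coupled to the lid: pushing the lid down again would raise it.
- lid (a joint): Opening angle of the lid in rad: 0 = shut, level with the deck; 0.3 = ajar, with the catch fully home (50 rad per m of catch travel). A green plate 119 by 318 by 9 mm, hinged along the case's far edge; its near edge (case x = -14 mm, 46 mm beyond the inlay centres) rises by 35 mm as the catch is pressed, and it stays up by itself.
- inlay_a (a point): Centre of the upper face of the first round inlay, case y = -105 mm (rightmost seen from the robot); axes as the case's. All four inlays look alike: discs 49 mm across in holes 52 mm across, 70 mm apart, faces 1.5 mm below the deck. One is the catch and goes 6 mm straight down; the other three are solid and do not give. The holes take a pair of shut fingertips.
- inlay_b (a point): Centre of the upper face of the second inlay, case y = -35 mm.
- inlay_c (a point): Centre of the upper face of the third inlay, case y = +35 mm.
- inlay_d (a point): Centre of the upper face of the fourth inlay, case y = +105 mm (the leftmost).
- sanding_block: Grey sanding block, 65 by 110 by 36 mm high, loose in front of the case, left half. Bystander. Origin at the centre of its underside.
- collet_wrench: Small steel wrench, 130 mm long, lying in front of the case, right half. Bystander. Origin on its underside.
- clamp_a: Red spring clamp lying flat, about 160 by 90 by 24 mm high, to the left of the case. Bystander. Origin on its underside near the pivot.
- clamp_b: The other red spring clamp, alike, to the right of the case. Bystander.
- square: Steel try square lying flat, stock 110 by 28 by 16 mm, blade 150 mm, left beyond the clamp. Bystander. Origin under the centre of the stock.
- edge_guide: Aluminium router edge guide, 240 by 45 by 38 mm high, right beyond the clamp. Bystander. Origin at the centre of its underside.

How it is judged:
On the way:
1. the catch is pushed fully home and the lid pops ajar (value of joint catch above 0.005 m and value of joint lid above 0.24 rad), for 0.1 s.
At the end, for the whole second after the job is handed in: The catch is down (more than 4.8 of its 6 mm), the lid stands ajar at more than 0.23 rad and at rest, and each of the six loose tools lies within 30 mm of where it was (value of joint catch above 0.0048 m and value of joint lid above 0.23 rad and velocity of joint lid between -0.05 and 0.05 rad/s and distance of each of sanding_block, clamp_a, clamp_b, square, edge_guide, collet_wrench from where it was at the start of the episode below 0.03 m); the robot touches nothing.
It fails at once if a tool on the bench is pushed away, lifted or carried (moved more than 30 mm) (distance of any of sanding_block, clamp_a, clamp_b, square, edge_guide, collet_wrench from where it was at the start of the episode above 0.03 m).
It also fails if it takes over 45 s, if anything falls off the work surface, if the arm or the gripper's body presses on something with over 40 N, if the wrist force passes 120 N, or if a joint passes its speed limit or range.

## Working session

There is one attempt and no reset: what is moved stays moved. The work goes in short steps, each a Python script; the robot and the scene stay as the last script left them, time stands still between calls to the robot, and variables do not carry over. Pictures are saved under pics/ and viewed, and the job is handed in when it is done.

```bash
mkdir -p pics
python3 - <<'E'
from bench import *
import cv2, numpy as np
np.set_printoptions(precision=4,suppress=True)
for n in ("scene","top"):
    im=viewer.grab_frame(n); cv2.imwrite(f"pics/{n}0.png",im[:,:,::-1])
    c=viewer.get_calibration(n); print(n,c)
print(get_clock(),get_tool_rot(),get_tcp_pos(),get_contact_force())
E
```

```text
scene {'intrinsics': array([[411.9801,   0.    , 315.0463],
       [  0.    , 411.9801, 200.6118],
       [  0.    ,   0.    ,   1.    ]]), 'position': array([1.0918, 0.9835, 0.8011]), 'attitude': array([[-0.8831,  0.2699, -0.3838],
       [ 0.4691,  0.4944, -0.7318],
       [-0.0077, -0.8263, -0.5632]])}
top {'intrinsics': array([[384.3166,   0.    , 316.6665],
       [  0.    , 384.3166, 199.8208],
       [  0.    ,   0.    ,   1.    ]]), 'position': array([0.3968, 0.0222, 1.0517]), 'attitude': array([[-0.027 , -0.9849,  0.1712],
       [-0.9995,  0.029 ,  0.009 ],
       [-0.0138, -0.1708, -0.9852]])}
0.1 [[ 0.9685 -0.0005  0.2491]
 [-0.2491 -0.0011  0.9685]
 [-0.0003 -1.     -0.0012]] [0.1307 0.5082 0.2308] [-0.7725 -0.675   0.2037]
```

View pics/top0.png

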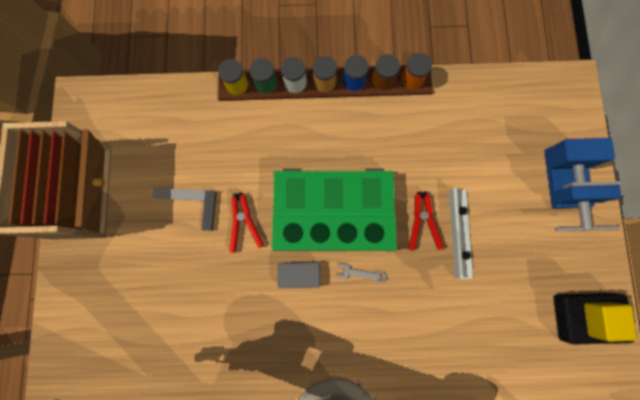

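View pics/scene0.png

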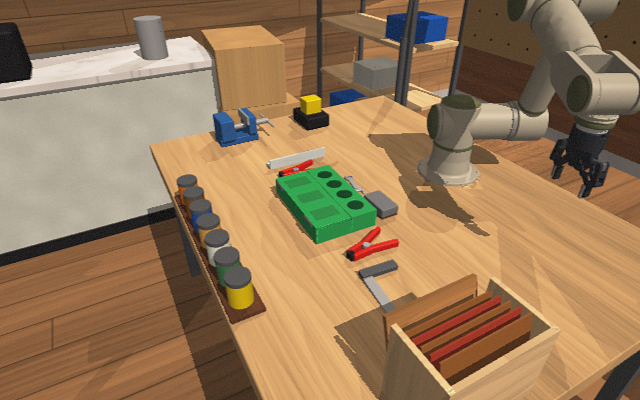

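The top view shows the green case at px (273-396, 170-250) with four dark inlays along row ~233 (cols 292, 320, 347, 375). The sanding block and wrench are in front, and the clamps are to the sides. Next I measure the inlays in both views.

```bash
cat > h.py <<'E'
import cv2, numpy as np
np.set_printoptions(precision=4,suppress=True)
def ray(c,uv,z):
    d=c["attitude"]@np.linalg.inv(c["intrinsics"])@np.array([uv[0],uv[1],1.]); p=c["position"]
    return p+d*(z-p[2])/d[2]
def discs(im,off=None):
    hsv=cv2.cvtColor(im,cv2.COLOR_RGB2HSV)
    g=cv2.inRange(hsv,(50,120,90),(80,255,255))
    n,l,s,_=cv2.connectedComponentsWithStats(g); k=1+np.argmax(s[1:,4])
    cs,_=cv2.findContours((l==k).astype(np.uint8),cv2.RETR_EXTERNAL,cv2.CHAIN_APPROX_SIMPLE)
    hull=cv2.convexHull(cs[0]); m=np.zeros_like(g); cv2.fillConvexPoly(m,hull,255)
    dk=cv2.inRange(im[:,:,1],0,75)&m
    n,l,s,ce=cv2.connectedComponentsWithStats(dk)
    out=[]
    for i in range(1,n):
        if s[i,4]>60:
            out.append((ce[i],s[i]))
    return out
E
python3 - <<'E'
from h import *; from bench import viewer
for n in ("top","scene"):
    im=cv2.imread(f"pics/{n}0.png")[:,:,::-1].copy(); c=viewer.get_calibration(n)
    for ce,s in discs(im): print(n,ce,s,ray(c,ce,0.0585))
E
```

```text
top [292.6768 232.4183] [284 224  18  18 263] [0.4856 0.0957 0.0585]
top [319.717  232.4717] [311 224  18  18 265] [0.4834 0.0257 0.0585]
top [346.6806 232.5856] [338 224  18  18 263] [ 0.4812 -0.0438  0.0585]
top [373.8052 232.5693] [365 224  19  18 267] [ 0.4792 -0.1137  0.0585]
scene [324.0615 174.4615] [318 172  13   6  65] [ 0.481  -0.1108  0.0585]
scene [333.5571 183.6286] [327 181  14   7  70] [ 0.4822 -0.0418  0.0585]
scene [343.8902 193.7927] [337 191  15   7  82] [0.4841 0.0289 0.0585]
scene [354.7473 204.7143] [348 201  15   8  91] [0.4867 0.0989 0.0585]
scene [305.7083 222.3819] [295 207  20  34 144] [0.664  0.1068 0.0585]
```

Both views agree to about 3 mm and show the 70 mm spacing. I'll close the fingers and feel the inlays, starting from d (nearest to the hand).

```bash
cat >> h.py <<'E'
P=dict(d=(.4861,.0973),c=(.4838,.0273),b=(.4817,-.0428),a=(.4801,-.1123))
yaw=-0.031
R=np.array([[np.cos(yaw),0,-np.sin(yaw)],[np.sin(yaw),0,np.cos(yaw)],[0,-1,0]])
def feel(r,B,k,zend=0.0505,g=12):
    x,y=P[k]
    r.move_linear([x,y,0.075],rot=R,velocity=.15)
    f0=B.get_contact_force()
    hit=r.move_linear([x,y,zend],velocity=.025,guard=g)
    p=B.get_tcp_pos(); print(k,hit,p,"dF",B.get_contact_force()-f0,"t",B.get_clock())
    return hit,p
E
python3 - <<'E'
import bench as B; from bench import *; from h import *
r.command_gripper(0.0,20)
print(get_grip_width(),get_clock())
x,y=P['d']; r.move_pose([x,y,0.13],R)
print(get_tcp_pos(),get_clock())
hit,p=feel(r,B,'d')
r.move_linear([p[0],p[1],0.085]); print(get_clock())
for n in ("top","scene"):
    cv2.imwrite(f"pics/{n}1.png",viewer.grab_frame(n)[:,:,::-1])
E
```

```text
0.0002456287380005536 0.8667
[0.486  0.0979 0.1301] 2.8583
d True [0.4861 0.0973 0.0586] dF [-2.0659 -1.0604  7.5043] t 4.0583
4.3833
```

Inlay d stopped at z = 58.6 mm, exactly face height, so it is solid. On to the others.

Run:
```python
import bench as B; from bench import *; from h import *
for k in "cba":
    hit,p=feel(r,B,k)
    if p[2]<0.0565: print("gives",k); break
    r.move_linear([p[0],p[1],0.085])
for n in ("top","scene"):
    cv2.imwrite(f"pics/{n}2.png",viewer.grab_frame(n)[:,:,::-1])
```

```text
c True [0.4837 0.0274 0.0585] dF [-2.5449  1.2954  8.4037] t 5.7917
b True [ 0.4817 -0.0427  0.0525] dF [-2.4661  0.1928  7.872 ] t 7.6083
gives b
```

View pics/scene2.png

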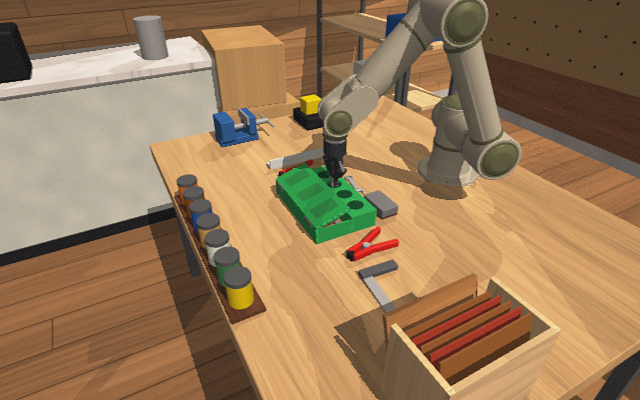

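Inlay b gave the full 6 mm (tip at 52.5 mm), and the scene picture shows the lid (px 276-375, 168-240) tilted up. I'll add a short, firmer push to confirm the stop, then lift straight up and back off.

Run:
```python
import bench as B; from bench import *; from h import *
x,y=P['b']
print(r.move_linear([x,y,0.0495],velocity=.02,guard=15),get_tcp_pos(),get_contact_force())
r.dwell(0.2)
r.move_linear([x,y,0.075],velocity=.05)
r.move_linear([x,y,0.20],velocity=.15)
r.move_linear([x-.12,y,0.30],velocity=.2)
r.dwell(0.3)
print(get_tcp_pos(),get_contact_force(),get_clock())
for n in ("top","scene","wrist"):
    cv2.imwrite(f"pics/{n}3.png",viewer.grab_frame(n)[:,:,::-1])
a=cv2.imread("pics/scene0.png")[130:280,230:430];b=cv2.imread("pics/scene3.png")[130:280,230:430]
cv2.imwrite("pics/cmp.png",cv2.resize(np.hstack([a,b]),(800,300)))
cv2.imwrite("pics/cmptop.png",np.hstack([cv2.imread("pics/top0.png")[130:300,130:500],cv2.imread("pics/top3.png")[130:300,130:500]]))
```

```text
True [ 0.4818 -0.0428  0.0525] [-5.065   1.2574 13.619 ]
[ 0.3618 -0.0428  0.2996] [-0.2329 -0.0482  0.187 ] 10.95
```

View pics/cmp.png

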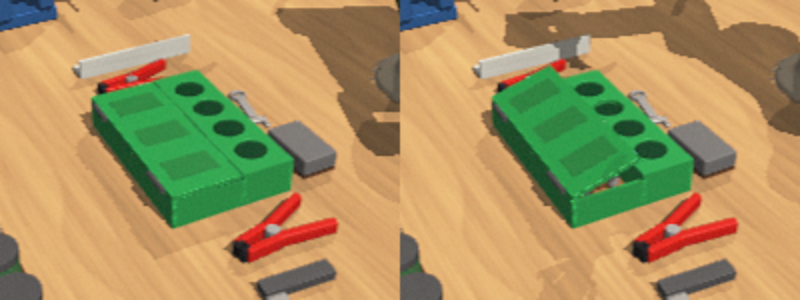

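View pics/cmptop.png

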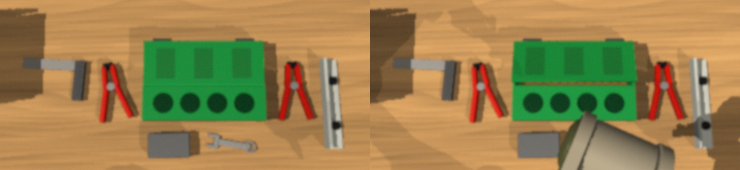

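The before/after pair shows the lid raised (near edge lifted, gap visible at crop px ~(620,180)). The tools are where they were; the wrench is hidden by the arm in the top view but unmoved in the scene view. The hand is clear, so I'm handing the job in.

Run:
```python
from bench import *
workorder.close_job(); print(get_clock(),get_contact_force())
```

```text
the job is handed in; nothing more can be done
the job is handed in; nothing more can be done
```

The catch is inlay b. I pushed it fully home, the lid popped ajar, and I handed the job in with about 11 s of the 45 s on the clock.

- **Finding the catch:** I located the four inlays in the top and scene views, which agreed to about 3 mm, and felt them from the left with shut fingertips. Inlays d and c stopped at face height (58.6 and 58.5 mm), so they are solid. Inlay b sank 6 mm to 52.5 mm. I did not need to touch a.
- **Push home:** A second, firmer push on b (about 13.6 N) stopped at the same 52.5 mm, so it was fully down.
- **After taking the hand away:** The arm stood clear of the case, with its tip about 0.3 m above the bench and the force reading near zero. Pictures from before and after show the lid ajar and no visible shift in any tool. The arm hid the wrench in the last top view, so I checked that one in the scene view only.
- **Not measured:** I judged the lid angle from the pictures and from the catch travel. The readings I asked for after handing in were refused. No other check failed or disagreed.

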